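# Clear the stencil and hold its frame up at the wiping mark

### The arm

A 6-joint arm with a two-finger parallel gripper is mounted at the origin on a cart in front of the work surface, level with it; the furniture and walls round the work are solid. World frame = base frame: x ahead of the robot, y to its left, z up, the work surface at z = 0. Lengths are in mm, angles in rad, forces in N, time in s.
With the tool pointing down it reaches from about 350 to 875 mm from the base axis. Payload 4.2 kg.
Tool frame: the origin (TCP) lies between the finger pads; the fingertips stand 25 mm ahead of it and the grasp point (between the pads) lies 6 mm ahead of it; z points along the fingers, y is the line along which they close (so a half turn about z gives the same grasp; the last joint's range is limited). The gripper opens to 85 mm and grips with 20 to 120 N. Pads are 22 mm wide; open, the fingers measure 114 mm over their backs; the gripper's body (76 mm by 85 mm) begins 54 mm behind the grasp point. The pads swing forward as they close: fully open they stand 13 mm farther back than shut.
Start: joints at [1.607, 0.385, 0.008, 0, -1.194, -0.259], TCP at [138.069, 609.538, 256.312] pointing down, gripper open.
Joint ranges: [-3.14, 3.14], [-1.21, 2.06], [-1.07, 1.41], [-3.16, 2.05], [-2.99, -0.16], [-3.1, 3.1]. Speed limits (rad/s): [2.79, 2.79, 3.14, 3.14, 3.14, 3.14].

### API

Orientations are given as a unit quaternion [x, y, z, w].
In Python, from bench import arm gives the robot as it stands.
- The arm moves only by the shell command python3 -m pendant 'ROWS'. ROWS is JSON, a list of rows, each a list of 7 numbers: the shift along the tool's x, y, z in m, then the turn, a rotation vector about the tool's x, y, z in degrees, then the finger opening in m, from 0 to 0.0854. In form: [[x, y, z, wx, wy, wz, fingers], ...]. A call has 1 to 12 rows; each row shifts and turns the commanded pose from where the row before left it, along the tool's axes as they then stand; what a row does not reach is not made up. A row lasts 1/10 s, in which the tool goes at most 50 mm and 8.59 degrees, less where a joint would pass 70% of its speed; a pose out of reach is approached as far as the arm can. A call is refused whole if a number of a shift passes 0.05 or a number of a turn 8.59, either way. A call with a gripper value outside its range is refused whole. The fingers move at their own pace and stop on an object; the grip force is fixed at half the most. Time passes only in rows, so rows that do not move let the fingers close. It gives the time, the measured TCP pose, the force, the opening and the grip force at its end, in the units of the state.
- arm.read_state(): the state, without advancing time (a new reading comes with each control period).
- arm.get_image(name): name is "scene" or "top" or "wrist"; returns a dict with "image" (400x640x3 uint8, red, green, blue), "fx", "fy", "cx", "cy" (pixels), "xyz" and "rotation" of the camera in the world. Camera axes: x right, y down, z forward; pixel columns grow to the right and rows downward; lengths in mm; the calibration is good to about 2 mm. A picture is of the moment at which its call begins. There is no depth.
- arm.job_done(): hands the job in; it is judged then, once.
The state is a dict: "clock": time; "joints": joint angles; "joint_vel": joint speeds; "joint_efforts": joint torques, N m; "position": TCP position; "ee_rot": TCP orientation; "contact_force": force on the tool from outside, world axes, zero at the start; "wrist_torque": the same for the moment, N m; "gripper_width": finger opening in mm; "grasp_force": force on a finger pad.
Only numpy, scipy, OpenCV 4.12 (cv2) and the standard library are available. Lean on these libraries where they do the work, as an engineer would, in place of code of your own. Each camera call takes 0.05 s, during which the arm holds its last target. There are 200 camera calls.

### The job

Someone has left the cleaner bottle standing on the stencil printer: take it off and stand it upright in the steel tray beside the solder-paste jar, without tipping either. Then lift the hinged stencil frame by its front bar until the needle on its side points at the tip of the thumb-screwed index on the quadrant, and hold it there so that I can wipe the underside: its strut is out, so finish still holding the frame, never let it fall, and leave the index and the other things as they are.

Things in the scene. Friction and masses are not known exactly. Their poses are not given: they have to be found in the camera images.
- printer: bench-top stencil printer, fixed on the worktop: aluminium base plate 240 x 210 mm, top 24 mm above the worktop. Origin: centre of its underside; x points away from the operator to the hinge side, y to its left, z up. On its left, 112 mm from the middle, stands the quadrant: an upright slotted arc plate, outer radius 103 mm about the hinge axis, top 155 mm above the worktop.
- frame_hinge (a point): middle of the hinge axis of the stencil frame, fixed to the printer: 100 mm behind the printer's origin, 50 mm above the worktop. The axis runs along the printer's y.
- stencil_frame (a joint): angle of the stencil frame about its hinge, rad: 0 = shut, level over the base plate; grows as its front is lifted; stops at 1.35. The frame, about 0.45 kg, is an aluminium border 190 x 190 mm, 14 mm thick, round a steel stencil sheet. It swings freely and falls shut when let go (2 to 3 N at the bar carry it).
- frame_bar (a point): middle of the frame's front bar, a round steel rod of 12 mm diameter along the printer's y, straight and free over 90 mm, turning with the frame. In the frame's own axes (those of the printer when shut) it lies 255 mm in front of the hinge axis and 18 mm above it, so 68 mm above the worktop when shut. Nothing is under it.
- frame_needle (a point): tip of the needle on the left side of the frame, 98 mm in front of the hinge axis (in the frame's axes) and 120 mm left of the middle; the needle points towards the hinge axis.
- index (a joint): angle at which the index is clamped on the quadrant, rad, on the same zero and sense as the frame's angle: needle and index point at one another when both angles are equal. It varies from job to job and is held by its thumb screw.
- index_tip (a point): tip of the index, a steel point 12 mm long on a small clamp with a black thumb screw (24 mm diameter, standing out to 139 mm left of the middle), on the outer face of the quadrant: 96.5 mm from the hinge axis, 120 mm left of the middle, pointing away from the axis.
- bottle: white round dispenser bottle of cleaner with a steel dish for a top, about 0.22 kg: body 54 mm diameter and straight up to 74 mm, shoulder and neck (26 mm) above, dish 42 mm diameter, 119 mm tall in all. Origin: centre of its underside, z up. It stands on the stencil sheet inside the frame, 43 mm above the worktop; the frame's border rises 11 mm round the sheet.
- tray: shallow stainless tray standing fast on the worktop, 190 mm along its x, 120 mm along its y, rim 12 mm high, walls 3 mm. Origin: centre of its underside.
- tray_in (a point): centre of the tray's flat inner floor, 3 mm above the worktop, axes as the tray's.
- paste_jar: squat white screw-lid jar of solder paste, 56 mm diameter, 58 mm tall, standing loose in the far (+x) half of the tray. Origin: centre of its underside.
- side_cutters: loose cutters, 130 mm, lying on the worktop to the right of the printer; a bystander.
- screwdriver: loose black screwdriver, 154 mm, lying to the right of the printer; a bystander.
- solder_spool: loose reel of solder, 60 x 82 x 40 mm, behind the tray; a bystander.
- tweezers: loose steel tweezers, 124 mm, lying at the front edge between tray and printer; a bystander.
There are look-alikes about, which are no part of the job. Leave any blue look-alike of the bottle alone.

How it is judged:
By the outcome, as a careful person would: the job done as asked, in the order asked, and still so for the second after the job is handed in, while the arm keeps its last pose, push and grip.
It also fails if it takes over 59 s, if anything falls off the work surface, if the arm or the gripper's body presses on something with over 40 N, if the wrist force passes 120 N, or if a joint passes its speed limit or range.

## Working session

There is one attempt and no reset: what is moved stays moved. The work goes in short steps, Python scripts to look and compute and a shell command to move; the robot and the scene stay as the last step left them, time stands still between calls to the robot, and variables do not carry over. Pictures are saved under pics/ and viewed, at most 10 in all, crops included, and the job is handed in when it is done.

```bash
ls; mkdir -p pics
python3 - <<'E'
from bench import arm
import cv2,json
s=arm.read_state();print(s)
for n in("scene","top"):
    d=arm.get_image(n);cv2.imwrite(f"pics/{n}0.png",d["image"][:,:,::-1]);print(n,{k:(v.tolist() if hasattr(v,'tolist') else v) for k,v in d.items() if k!="image"})
E
```

```text
pics
{'clock': 0.0, 'joints': array([ 1.60661272e+00,  3.85569876e-01,  6.64496027e-03, -4.76476662e-04,
       -1.19395451e+00, -2.58588927e-01]), 'joint_vel': array([-4.72899992e-04,  2.66255436e-03,  9.80993824e-05,  1.23082627e-03,
       -1.25778615e-03, -1.21982678e-03]), 'joint_efforts': array([-4.27756404e-04, -3.92293739e+01,  1.88399398e+01,  4.18603197e+00,
       -4.64806959e-03,  5.60996966e-06]), 'position': array([137.95779707, 609.06489269, 255.22428545]), 'ee_rot': array([ 9.93792623e-01, -1.11243374e-01, -6.62695308e-05,  1.06276328e-03]), 'contact_force': array([-0.74656754,  0.42258624, -0.60332588]), 'wrist_torque': array([-0.01326798, -0.02416874,  0.00107031]), 'grasp_force': 0.0, 'gripper_width': 85.59750937245812}
scene {'fx': 393.60173135328085, 'fy': 393.60173135328085, 'cx': 315.7575446260394, 'cy': 191.87734348709463, 'xyz': [-46.380426717205246, -641.7943508052651, 505.5342760293189], 'rotation': [0.781120226723867, -0.3319098995624017, 0.2145118734778249, -0.48339597237913007]}
top {'fx': 364.63958697886574, 'fy': 364.63958697886574, 'cx': 321.0806195224915, 'cy': 193.3133289862271, 'xyz': [417.36816321376784, -70.49609905447026, 1045.045049528362], 'rotation': [-0.6973633271111409, 0.711957612449301, -0.0558636000716375, 0.06066305517369506]}
```

View pics/scene0.png

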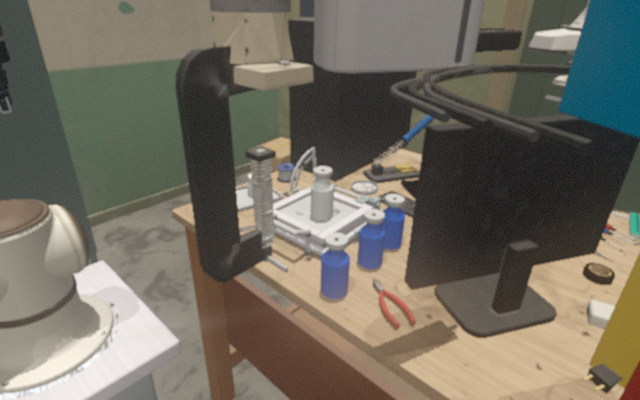

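View pics/top0.png

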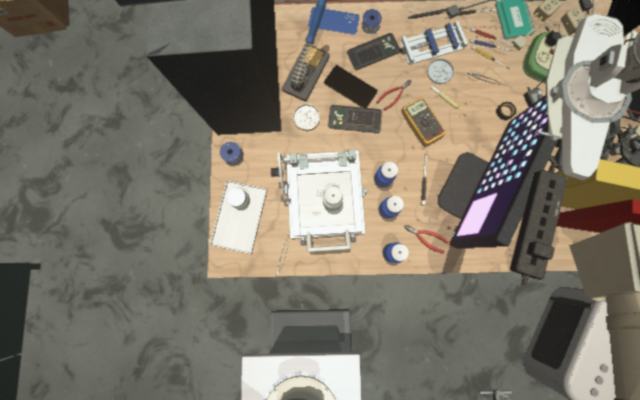

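Scene: white bottle with steel dish on the printer, around (321,195); three blue look-alikes at (335,265), (372,240), (394,222). Top: the same bottle at (333,197), blue ones at (387,175), (391,207), (396,253); jar (238,197) in the tray (239,218). I choose the white one on the printer and check it in one close crop.

```bash
cat > h.py <<'E'
import numpy as np,cv2
from scipy.spatial.transform import Rotation as R
from bench import arm
def get(n): return arm.get_image(n)
def plane(d,uv,z=None,axis=2,val=None):
    Rm=R.from_quat(d["rotation"]).as_matrix(); c=np.array(d["xyz"])
    r=Rm@[(uv[0]-d["cx"])/d["fx"],(uv[1]-d["cy"])/d["fy"],1]
    v=z if z is not None else val
    return c+r*(v-c[axis])/r[axis]
def proj(d,p):
    q=R.from_quat(d["rotation"]).inv().apply(np.atleast_2d(p)-np.array(d["xyz"]))
    return np.c_[d["fx"]*q[:,0]/q[:,2]+d["cx"],d["fy"]*q[:,1]/q[:,2]+d["cy"]]
def crop(d,u0,v0,u1,v1,k,fn):
    im=cv2.resize(d["image"][v0:v1,u0:u1,::-1],None,fx=k,fy=k,interpolation=cv2.INTER_CUBIC)
    for u in range((u0//20+1)*20,u1,20): cv2.putText(im,str(u),(int((u-u0)*k),10),0,.35,(0,0,255));cv2.line(im,(int((u-u0)*k),12),(int((u-u0)*k),18),(0,0,255))
    for v in range((v0//20+1)*20,v1,20): cv2.putText(im,str(v),(0,int((v-v0)*k)),0,.35,(0,0,255));cv2.line(im,(24,int((v-v0)*k)),(30,int((v-v0)*k)),(0,0,255))
    cv2.imwrite(fn,im)
E
python3 - <<'E'
from h import *
d=get("top"); crop(d,205,138,405,288,4,"pics/top1.png")
E
```

```text
(no output)
```

View pics/top1.png

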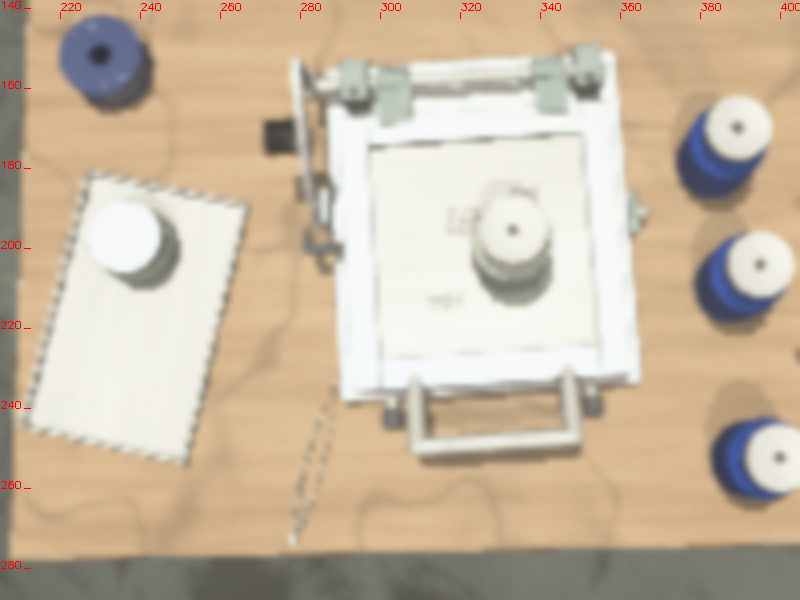

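The crop shows the white bottle (dish at 333,195.5) on the stencil, with the jar (236,197) in the far half of the tray. The bar runs from (309,250) to (350,248) and the thumb screw is at (274,172).

Run:
```python
from h import *
np.set_printoptions(precision=1,suppress=True)
d=get("top");f=lambda x,y,z:plane(d,(205+x/4,138+y/4),z)
T=[f(91,173,12),f(247,207,12),f(186,462,12),f(24,425,12)]
print("tray",*T,np.mean(T,0),np.linalg.norm(T[0]-T[1]),np.linalg.norm(T[1]-T[2]))
print("jar",f(124,236,58)); print("bottle",f(513,230,162))
a,b=f(415,448,68),f(579,440,68);print("bar",a,b,(a+b)/2,np.linalg.norm(a-b),np.degrees(np.arctan2(*(a-b)[:2])))
for z in(24,57):
    print(z,f(343,392,z),f(638,379,z),f(612,52,z),f(330,60,z))
ob=np.degrees(np.arctan2((f(612,52,24)-f(638,379,24))[1],(f(612,52,24)-f(638,379,24))[0]));print(ob)
for z in(60,90,120):print(z,f(278,137,z))
w=get("wrist");print(w["xyz"],R.from_quat(w["rotation"]).as_matrix()); s=arm.read_state();print(R.from_quat(s["ee_rot"]).as_matrix(),s["position"])
```

```text
tray [630.6 204.2  12. ] [603.2  91.1  12. ] [422.8 133.   12. ] [450.8 247.4  12. ] [526.8 168.9  12. ] 116.39280291705397 185.18645426942618
jar [576.5 168.3  58. ]
bottle [558.4 -95.7 162. ]
bar [428.6 -29.8  68. ] [ 431.7 -138.5   68. ] [430.1 -84.1  68. ] 108.72126123603104 -1.6079196295204774
24 [468.7  21.7  24. ] [ 473.5 -184.    24. ] [ 709.2 -174.5   24. ] [707.8  29.6  24. ]
57 [467.   18.7  57. ] [ 471.7 -180.3   57. ] [ 699.7 -171.1   57. ] [698.4  26.3  57. ]
2.3005911279484232
60 [643.3  62.3  60. ]
90 [636.4  58.3  90. ]
120 [629.5  54.2 120. ]
[211.9 592.9 374.7] [[-0.2 -0.9 -0.3]
 [-1.   0.2  0.1]
 [ 0.   0.3 -1. ]]
[[ 1.  -0.2 -0. ]
 [-0.2 -1.  -0. ]
 [ 0.   0.  -1. ]] [138.  609.3 255.8]
```

```bash
python3 -m pendant '[[0.028,0.03,-0.002,0,0,0,0.085],[0.028,0.03,-0.002,0,0,0,0.085],[0.028,0.03,-0.002,0,0,0,0.085],[0.028,0.03,-0.002,0,0,0,0.085],[0.028,0.03,-0.002,0,0,0,0.085],[0.028,0.03,-0.002,0,0,0,0.085],[0.028,0.03,-0.002,0,0,0,0.085],[0.028,0.03,-0.002,0,0,0,0.085],[0.028,0.03,-0.002,0,0,0,0.085],[0.028,0.03,-0.002,0,0,0,0.085],[0.028,0.03,-0.002,0,0,0,0.085],[0.028,0.03,-0.002,0,0,0,0.085]]'
cat >> h.py <<'E'
def to(p):
    s=arm.read_state();M=R.from_quat(s["ee_rot"]).as_matrix()
    print("pos",s["position"].round(1),"d_tool mm",(M.T@(np.array(p)-s["position"])).round(1),"j",s["joints"].round(2),"F",s["contact_force"].round(1),"w",round(s["gripper_width"],1),"g",round(s["grasp_force"],1),"t",round(s["clock"],2));print(M.round(3).tolist())
E
python3 -c "from h import *;to([558.4,-95.7,280])"
```

```text
clock: 1.45
position: [386.6, 182.6, 280.7]
ee_rot: [0.994, -0.111, 0.0, -0.0]
contact_force: [-0.2, 0.4, 0.2]
gripper_width: 85.0
grasp_force: 0.0
pos [386.6 182.6 280.7] d_tool mm [228.9 233.6   0.6] j [ 0.82  0.02 -0.4  -0.   -1.15  0.52] F [-0.2  0.4  0.2] w 85.0 g 0.0 t 1.45
[[0.975, -0.221, 0.001], [-0.221, -0.975, 0.001], [0.0, -0.001, -1.0]]
```

```bash
python3 -m pendant '[[0.028,0.029,0,0,0,0,0.085],[0.028,0.029,0,0,0,0,0.085],[0.028,0.029,0,0,0,0,0.085],[0.028,0.029,0,0,0,0,0.085],[0.028,0.029,0,0,0,0,0.085],[0.028,0.029,0,0,0,0,0.085],[0.028,0.029,0,0,0,0,0.085],[0.028,0.029,0,0,0,0,0.085],[0,0,0,0,0,0,0.085]]';python3 - <<'E'
from h import *
to([558.4,-95.7,119])
d=get("wrist");cv2.imwrite("pics/w1.png",d["image"][:,:,::-1])
print(proj(d,[[558.4,-95.7,162],[558.4,-95.7,43],[430,-84,68]]))
E
```

```text
clock: 2.35
position: [555.0, -94.9, 279.3]
ee_rot: [0.994, -0.114, -0.0, 0.0]
contact_force: [0.1, 1.5, -0.1]
gripper_width: 84.9
grasp_force: 0.0
pos [555.  -94.9 279.3] d_tool mm [  3.6  -0.2 160.3] j [ 0.12  0.26 -0.11  0.   -1.2   1.22] F [ 0.1  1.5 -0.1] w 84.9 g 0.0 t 2.35
[[0.974, -0.226, -0.001], [-0.226, -0.974, -0.001], [-0.001, 0.001, -1.0]]
[[320.93304229 201.53242861]
 [320.79104177 174.7724464 ]
 [333.85718391 271.71703677]]
```

View pics/w1.png

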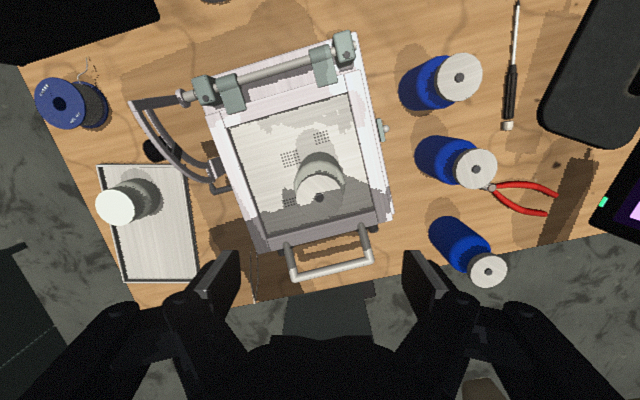

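The wrist view shows the white bottle's dish hole at (319,198), where (321,201) was predicted, so the position agrees within about 3 mm. The frame bar is at (333,265). Descending and gripping.

```bash
python3 -m pendant '[[0.004,-0.001,0.03,0,0,0,0.085],[0,0,0.04,0,0,0,0.085],[0,0,0.04,0,0,0,0.085],[0,0,0.03,0,0,0,0.085],[0,0,0.015,0,0,0,0.085],[0,0,0.005,0,0,0,0.085],[0,0,0,0,0,0,0.085]]';python3 -c "from h import *;to([559,-95.5,119])"
```

```text
clock: 3.1
position: [557.3, -90.9, 120.2]
ee_rot: [0.994, -0.111, -0.0, 0.0]
contact_force: [0.3, 0.3, -0.3]
gripper_width: 84.9
grasp_force: 0.0
pos [557.3 -90.9 120.2] d_tool mm [2.7 4.1 1.2] j [ 0.13  0.42 -0.32  0.   -0.83  1.22] F [ 0.3  0.3 -0.3] w 84.9 g 0.0 t 3.1
[[0.976, -0.22, -0.001], [-0.22, -0.976, -0.0], [-0.001, 0.0, -1.0]]
```

```bash
python3 -m pendant '[[0.002,0.004,0.001,0,0,0,0.085],[0,0,0,0,0,0,0.085],[0,0,0,0,0,0,0.045],[0,0,0,0,0,0,0.045],[0,0,0,0,0,0,0.045],[0,0,0,0,0,0,0.045],[0,0,0,0,0,0,0.045],[0,0,0,0,0,0,0.045]]';python3 -c "from h import *;to([559,-95.5,119])"
```

```text
clock: 3.9
position: [559.1, -95.8, 120.4]
ee_rot: [0.994, -0.111, 0.001, -0.0]
contact_force: [-1.8, 1.1, 6.4]
gripper_width: 51.6
grasp_force: 60.7
pos [559.1 -95.8 120.4] d_tool mm [-0.2 -0.3  1.4] j [ 0.12  0.42 -0.31  0.   -0.83  1.23] F [-1.8  1.1  6.4] w 51.6 g 60.7 t 3.9
[[0.975, -0.221, 0.002], [-0.221, -0.975, -0.0], [0.002, -0.0, -1.0]]
```

```bash
python3 -m pendant '[[0,0,-0.005,0,0,0,0.045],[0,0,-0.01,0,0,0,0.045],[0,0,-0.01,0,0,0,0.045],[0,0,0,0,0,0,0.045],[0,0,0,0,0,0,0.045]]';python3 - <<'E'
from h import *
to([559,-95.5,119])
d=get("wrist");crop(d,120,60,420,285,2.6,"pics/w2.png")
E
```

```text
clock: 4.4
position: [558.6, -95.8, 144.6]
ee_rot: [0.994, -0.111, 0.0, -0.0]
contact_force: [-0.2, -0.3, -3.2]
gripper_width: 51.7
grasp_force: 60.8
pos [558.6 -95.8 144.6] d_tool mm [ 0.3 -0.3 25.6] j [ 0.12  0.39 -0.29 -0.   -0.89  1.23] F [-0.2 -0.3 -3.2] w 51.7 g 60.8 t 4.4
[[0.975, -0.221, 0.001], [-0.221, -0.975, 0.0], [0.0, -0.0, -1.0]]
```

View pics/w2.png

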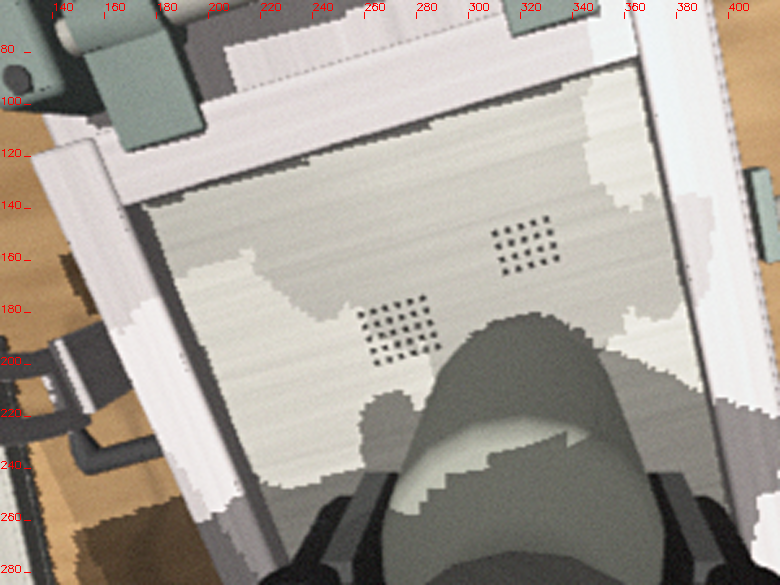

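```bash
python3 -m pendant '[[0,0,-0.02,0,0,0,0.045],[0,0,-0.035,0,0,0,0.045],[0,0,-0.035,0,0,0,0.045],[0,0,-0.02,0,0,0,0.045],[-0.008,-0.015,0,0,0,0,0.045],[-0.016,-0.03,0,0,0,0,0.045],[-0.02,-0.036,0,0,0,0,0.045],[-0.02,-0.036,0,0,0,0,0.045],[-0.02,-0.036,0,0,0,0,0.045],[-0.02,-0.036,0,0,0,0,0.045],[-0.016,-0.03,0,0,0,0,0.045],[-0.01,-0.022,0,0,0,0,0.045]]';python3 -m pendant '[[0,0,0,0,0,0,0.045],[0,0,0,0,0,0,0.045],[0,0,0,0,0,0,0.045]]'
python3 - <<'E'
from h import *
to([483,179,81])
d=get("top");crop(d,205,158,305,258,6,"pics/top2.png")
E
```

```text
clock: 5.65
position: [483.9, 169.7, 253.8]
ee_rot: [0.994, -0.11, -0.001, 0.0]
contact_force: [0.2, -1.2, -2.1]
gripper_width: 51.9
grasp_force: 61.2
clock: 5.95
position: [484.9, 167.2, 253.9]
ee_rot: [0.994, -0.112, -0.0, 0.0]
contact_force: [-0.7, 0.1, -3.7]
gripper_width: 51.5
grasp_force: 61.3
pos [484.9 167.2 253.9] d_tool mm [ -4.4 -11.2 172.9] j [ 0.65  0.2  -0.27 -0.   -1.11  0.7 ] F [-0.7  0.1 -3.7] w 51.5 g 61.3 t 5.95
[[0.975, -0.222, -0.001], [-0.222, -0.975, -0.001], [-0.001, 0.001, -1.0]]
```

View pics/top2.png

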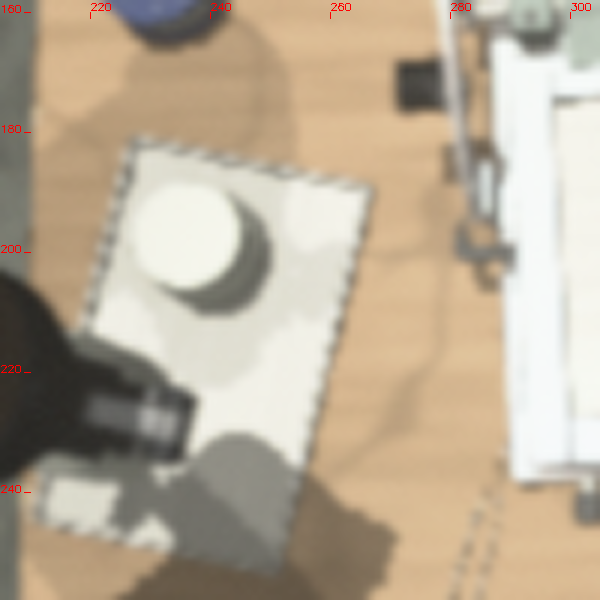

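The tray and jar haven't moved, and the bottle is held over the near half of the tray. Lowering it.

```bash
python3 -m pendant '[[-0.004,-0.011,0,0,0,0,0.045],[0,0,0.02,0,0,0,0.045],[0,0,0.035,0,0,0,0.045],[0,0,0.035,0,0,0,0.045],[0,0,0.03,0,0,0,0.045],[0,0,0.02,0,0,0,0.045],[0,0,0.015,0,0,0,0.045],[0,0,0.01,0,0,0,0.045],[0,0,0,0,0,0,0.045],[0,0,0,0,0,0,0.045]]'; python3 -c "from h import *;to([483,179,80.5])"
```

```text
clock: 7.0
position: [484.2, 179.8, 89.8]
ee_rot: [0.994, -0.111, 0.0, -0.0]
contact_force: [0.7, -0.3, -3.7]
gripper_width: 52.0
grasp_force: 61.3
pos [484.2 179.8  89.8] d_tool mm [-1.   1.1  9.3] j [ 0.67  0.39 -0.47  0.   -0.71  0.68] F [ 0.7 -0.3 -3.7] w 52.0 g 61.3 t 7.0
[[0.975, -0.221, 0.001], [-0.221, -0.975, 0.0], [0.001, -0.001, -1.0]]
```

```bash
python3 -m pendant '[[0,0,0.004,0,0,0,0.045],[0,0,0.003,0,0,0,0.045],[0,0,0.002,0,0,0,0.045],[0,0,0,0,0,0,0.045]]'; python3 -c "from h import *;to([483,179,80.5])"
```

```text
clock: 7.4
position: [483.7, 179.7, 80.5]
ee_rot: [0.994, -0.111, 0.0, -0.0]
contact_force: [0.1, 0.4, -1.1]
gripper_width: 51.8
grasp_force: 61.7
pos [483.7 179.7  80.5] d_tool mm [-0.5  0.8  0. ] j [ 0.67  0.41 -0.48  0.   -0.69  0.68] F [ 0.1  0.4 -1.1] w 51.8 g 61.7 t 7.4
[[0.975, -0.221, 0.0], [-0.221, -0.975, 0.0], [0.0, -0.0, -1.0]]
```

```bash
python3 -m pendant '[[0,0,0.001,0,0,0,0.045],[0,0,0,0,0,0,0.045],[0,0,0,0,0,0,0.056],[0,0,0,0,0,0,0.06],[0,0,0,0,0,0,0.07],[0,0,0,0,0,0,0.085],[0,0,0,0,0,0,0.085],[0,0,0,0,0,0,0.085],[0,0,-0.01,0,0,0,0.085],[0,0,-0.03,0,0,0,0.085],[0,0,-0.04,0,0,0,0.085],[0,0,-0.04,0,0,0,0.085]]'; python3 -m pendant '[[0,0,-0.04,0,0,0,0.085],[0,0,-0.02,0,0,0,0.085],[0,0,0,0,0,0,0.085]]'
python3 - <<'E'
from h import *
to([520,40,250])
d=get("wrist");cv2.imwrite("pics/w3.png",d["image"][:,:,::-1])
print(proj(d,[[483.5,179.5,122],[483.5,179.5,3]]),d["fx"])
E
```

```text
clock: 8.6
position: [483.4, 179.3, 201.2]
ee_rot: [0.994, -0.111, -0.0, 0.0]
contact_force: [0.3, 0.9, -0.4]
gripper_width: 84.8
grasp_force: 0.0
clock: 8.9
position: [485.1, 180.3, 264.0]
ee_rot: [0.994, -0.111, 0.004, -0.003]
contact_force: [0.6, -0.2, -0.9]
gripper_width: 84.6
grasp_force: 0.0
pos [485.1 180.3 264. ] d_tool mm [ 64.9 129.3  13.6] j [ 0.67  0.19 -0.25  0.   -1.12  0.68] F [ 0.6 -0.2 -0.9] w 84.6 g 0.0 t 8.9
[[0.975, -0.22, 0.008], [-0.221, -0.975, 0.005], [0.007, -0.006, -1.0]]
[[323.17963644 199.88371654]
 [323.01994428 175.97053878]] 277.5367521598308
```

View pics/w3.png

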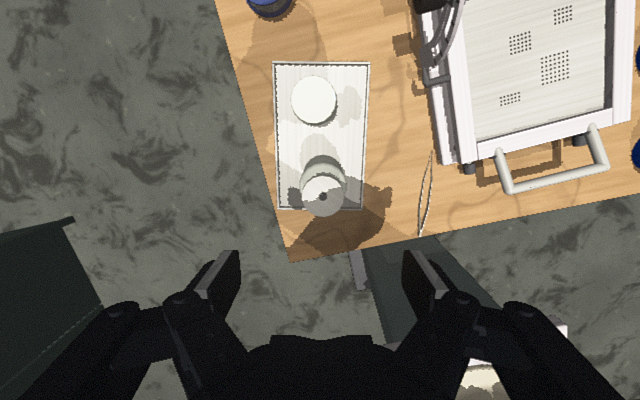

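The bottle stands upright in the near half of the tray (dish at 323,197), with the jar undisturbed at (314,100). Next I plan a side view of the quadrant with the wrist camera.

Run:
```python
from h import *
np.set_printoptions(precision=1,suppress=True)
s=arm.read_state();d=get("wrist");s=arm.read_state()
T=R.from_quat(s["ee_rot"]);C=R.from_quat(d["rotation"])
off=T.inv().apply(np.array(d["xyz"])-s["position"]);rel=T.inv()*C
print("off",off,"camfwd in tool",rel.as_matrix()[:,2])
P=R.from_euler('z',1.9,degrees=True);O=np.array([585,-79,0])
loc=lambda r,a,y:O+P.apply([100-r*np.cos(a),y,50+r*np.sin(a)])
for a in(-40,-50,-60):
  for p in([580,240,220],[600,230,200],[600,200,240]):
    T2=T*R.from_rotvec([a,0,0],degrees=True)
    e=dict(d);e["xyz"]=np.array(p)+T2.apply(off);e["rotation"]=(T2*rel).as_quat()
    q=proj(e,[loc(98,0,120),loc(96.5,.85,120),loc(0,0,112)]);print(a,p,e["xyz"],q.tolist())
    tip=np.array(p)+T2.apply([0,0,25]);print("tip",tip)
```

```text
off [  76.    -0.5 -121. ] camfwd in tool [-0.3 -0.   1. ]
-40 [580, 240, 220] [671.3 299.4 312.4] [[351.4304160330603, 140.54700112788095], [395.2173367829737, 113.63156546101887], [343.9370667656794, 57.99687072855096]]
tip [576.5 224.3 200.8]
-40 [600, 230, 200] [691.3 289.4 292.4] [[359.22584967306926, 158.97656654275025], [406.64235476426717, 135.33512447276803], [352.3990355039187, 75.61196658752408]]
tip [596.5 214.3 180.8]
-40 [600, 200, 240] [691.3 259.4 332.4] [[321.7149464169206, 162.6851814114303], [358.5239229521064, 140.93617546559352], [310.81177628509795, 83.12758547206175]]
tip [596.5 184.3 220.8]
-50 [580, 240, 220] [674.6 313.8 297.5] [[317.6623044399335, 140.36450725791696], [361.6054086622353, 113.76446867921817], [308.0046484064084, 58.153721300052155]]
tip [575.8 221.3 203.9]
-50 [600, 230, 200] [694.6 303.8 277.5] [[326.68338047702593, 158.4433714841095], [373.91667904371354, 134.61840407175478], [317.8636956169539, 75.95130381426314]]
tip [595.8 211.3 183.9]
-50 [600, 200, 240] [694.6 273.8 317.5] [[289.10733613467204, 163.11739136995018], [328.0510639390179, 140.63181129839657], [275.7608345142942, 82.53441839465741]]
tip [595.8 181.3 223.9]
-60 [580, 240, 220] [677.3 325.6 280.1] [[283.7920122430186, 140.64546510541527], [329.1543724592869, 113.81729036924081], [271.61756765983114, 57.0073168267584]]
tip [575.2 218.9 207.5]
-60 [600, 230, 200] [697.3 315.6 260.1] [[294.30151693767897, 158.7095235461308], [342.5855565155159, 134.24627124759508], [283.2265118581293, 75.41945636895574]]
tip [595.2 208.9 187.5]
-60 [600, 200, 240] [697.3 285.6 300.1] [[255.57808685435734, 164.4746285917087], [297.7508258235169, 140.7489586973403], [239.19245076134763, 81.15416832312621]]
tip [595.2 178.9 227.5]
```

```bash
python3 -m pendant '[[0.029,0.009,0,-4,0,0,0.04],[0.029,0.009,0,-8,0,0,0.04],[0.029,0.009,0,-8,0,0,0.04],[0,0,0,-8,0,0,0.04],[0,0,0,-8,0,0,0.04],[0,0,0,-8,0,0,0.04],[0,0,0,-6,0,0,0.04],[0,-0.02,0.015,0,0,0,0.04],[0,-0.02,0.02,0,0,0,0.04],[0,-0.02,0.015,0,0,0,0.04],[0,0,0,0,0,0,0.04],[0,0,0,0,0,0,0.04]]';python3 - <<'E'
from h import *
to([565,135,175])
d=get("wrist");np.save("pics/d.npy",d,allow_pickle=True)
P=R.from_euler('z',1.9,degrees=True);O=np.array([585,-79,0])
loc=lambda r,a,y:O+P.apply([100-r*np.cos(a),y,50+r*np.sin(a)])
q=proj(d,[loc(98,0,120),loc(96.5,.85,120),loc(0,0,112)]);print(q)
u,v=q.mean(0).astype(int);u0=max(0,u-90);v0=max(0,v-75);crop(d,u0,v0,u0+180,v0+150,4,"pics/w4.png");print(u0,v0)
E
```

```text
clock: 10.2
position: [562.5, 134.2, 183.2]
ee_rot: [0.9, -0.1, -0.048, 0.421]
contact_force: [0.4, 0.0, 0.5]
gripper_width: 40.0
grasp_force: 0.0
pos [562.5 134.2 183.2] d_tool mm [ 2.3 -7.1  4.2] j [ 0.71  0.64 -0.17  0.47 -1.53  0.42] F [0.4 0.  0.5] w 40.0 g 0.0 t 10.2
[[0.975, -0.14, -0.17], [-0.221, -0.625, -0.749], [-0.001, 0.768, -0.641]]
[[271.44492458 154.42249507]
 [323.88311016 119.21314963]
 [249.34239058  37.93702546]]
191 28
```

View pics/w4.png

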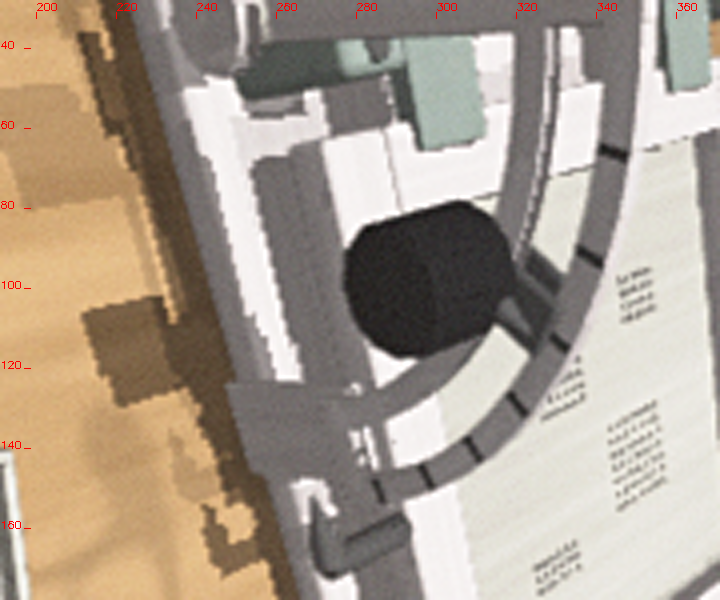

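The crop shows the thumb screw at (297,97) with its pointer ending near (323,115), and the needle bracket at (268–290,150–165). I'll enlarge both areas from the same picture.

Run:
```python
from h import *
d=np.load("pics/d.npy",allow_pickle=True).item()
crop(d,305,85,345,130,10,"pics/a.png");crop(d,255,132,295,177,10,"pics/b.png")
cv2.imwrite("pics/w5.png",np.hstack([cv2.imread("pics/a.png"),cv2.imread("pics/b.png")]))
```

```text
(no output)
```

View pics/w5.png

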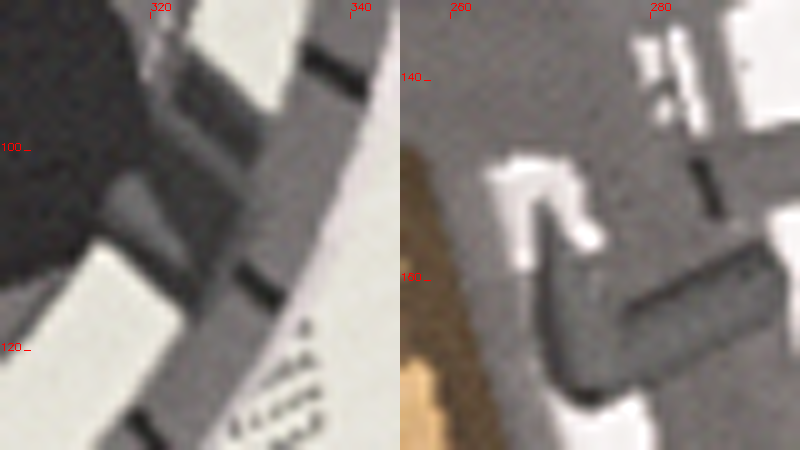

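Run:
```python
from h import *
from scipy.optimize import minimize
np.set_printoptions(precision=3,suppress=True)
d=np.load("pics/d.npy",allow_pickle=True).item()
P=R.from_euler('z',1.9,degrees=True)
def loc(r,a,y,O=np.array([585,-79,0])): return O+P.apply(np.c_[100-r*np.cos(a),y+0*r,50+r*np.sin(a)])
sh=np.array([269,152])-proj(d,loc(np.array([98.]),0.,120))[0];print("shift",sh)
# inverse of tip candidates on plane y=120
for uv in((325.2,116),(323.5,117),(329.5,104),(324,112)):
    f=lambda x:np.sum((proj(d,loc(np.array([x[0]*100]),x[1],120))[0]+sh-uv)**2)
    m=minimize(f,[.96,.85],method='Nelder-Mead');print(uv,"r",m.x[0]*100,"th",m.x[1])
g=cv2.cvtColor(d["image"],cv2.COLOR_RGB2GRAY);sub=g[70:125,265:340];k=(sub<52).astype(np.uint8)
k=cv2.morphologyEx(k,cv2.MORPH_OPEN,np.ones((7,7)));print(k.sum(),cv2.boundingRect(k))
t=np.linspace(0,2*np.pi,48)
def mask(x):
    r,a,y0=x[0]*100,x[1],x[2]*100;pts=[]
    for y in(y0,139):
        q=np.c_[100-r*np.cos(a)+12*np.cos(t),y+0*t,50+r*np.sin(a)+12*np.sin(t)]
        pts.append(proj(d,np.array([585,-79,0])+P.apply(q))+sh)
    h=cv2.convexHull(np.vstack(pts).astype(np.float32));m=np.zeros((55*4,75*4),np.uint8)
    cv2.fillPoly(m,[((h-[265,70]+.5)*4).astype(int)],1);return m
K=cv2.resize(k,None,fx=4,fy=4,interpolation=0)
cost=lambda x:1-(mask(x)&K).sum()/(mask(x)|K).sum()
for y0 in(1.22,1.28):
  m=min((minimize(cost,[r,a,y0],method='Nelder-Mead',options=dict(initial_simplex=[[r,a,y0],[r+.05,a,y0],[r,a+.06,y0],[r,a,y0+.03]])) for r in(.75,.85) for a in(.7,.85,1.)),key=lambda m:m.fun);print(m.x,m.fun)
for a in(.75,.8,.85,.9,.95,1.0):print(a,(proj(d,loc(np.array([84.5,96.5]),a,120))+sh).tolist())
```

```text
shift [-2.445 -2.422]
(325.2, 116) r 98.94285971056671 th 0.8794425577258516
(323.5, 117) r 98.07293471092126 th 0.8620545161870906
(329.5, 104) r 98.31021000561887 th 0.9825082146720614
(324, 112) r 96.65584665485656 th 0.8989905908616129
706 (13, 10, 33, 37)
[0.78  0.916 1.39 ] 0.20984372482680846
[0.78  0.916 1.39 ] 0.20986460348162472
0.75 [[306.27342927479503, 114.26963773813696], [316.132998142135, 125.70429505111159]]
0.8 [[308.4830464330917, 110.38305260088325], [318.84433572080934, 121.43663153507771]]
0.85 [[310.57646053700716, 106.1809964039318], [321.43818557872066, 116.7906545654262]]
0.9 [[312.54206895275655, 101.6612425366621], [323.90037341830487, 111.76014119313929]]
0.95 [[314.3678327112095, 96.82288331348212], [326.2159522381943, 106.34026926980022]]
1.0 [[316.04133359787795, 91.66652217482438], [328.3692487627378, 100.52788747956033]]
```

Run:
```python
from h import *
from scipy.optimize import minimize
np.set_printoptions(precision=3,suppress=True)
d=np.load("pics/d.npy",allow_pickle=True).item()
P=R.from_euler('z',1.9,degrees=True);sh=np.array([-2.4,-2.4])
g=cv2.cvtColor(d["image"],cv2.COLOR_RGB2GRAY);sub=g[70:125,265:340]
t=np.linspace(0,2*np.pi,48)
def mask(x,y0=128):
    r,a=x[0]*100,x[1];pts=[]
    for y in(x[2]*100,139):
        q=np.c_[100-r*np.cos(a)+12*np.cos(t),y+0*t,50+r*np.sin(a)+12*np.sin(t)]
        pts.append(proj(d,np.array([585,-79,0])+P.apply(q))+sh)
    h=cv2.convexHull(np.vstack(pts).astype(np.float32));m=np.zeros((220,300),np.uint8)
    cv2.fillPoly(m,[((h-[265,70]+.5)*4).astype(np.int32)],1);return m
print(sub[28,::3],sub[::3,32])
for th in(40,50,60):
    n,l,st,_=cv2.connectedComponentsWithStats(cv2.morphologyEx((sub<th).astype(np.uint8),cv2.MORPH_OPEN,cv2.getStructuringElement(2,(9,9))))
    i=1+st[1:,4].argmax();K=cv2.resize((l==i).astype(np.uint8),None,fx=4,fy=4,interpolation=0)
    cost=lambda x:1-(mask(x)&K).sum()/(mask(x)|K).sum()
    m=min((minimize(cost,[r,a,y],method='Nelder-Mead',options=dict(initial_simplex=[[r,a,y],[r+.08,a,y],[r,a+.08,y],[r,a,y+.04]])) for r in(.72,.8,.88) for a in(.8,.9,1.) for y in (1.22,1.28)),key=lambda m:m.fun);print(th,st[i],m.x,m.fun)
```

```text
[108 111 103 117  44  36  37  42  41  42  36  37  49  52  55  51  52  56
  49  78  74  52  94 117 112] [241 244 243 251  36  50  46  49  41  45  42  39  39  44  39  42 111 114
 114]Traceback (most recent call last):
  File "<stdin>", line 18, in <module>
ValueError: attempt to get argmax of an empty sequence
```

Run:
```python
from h import *
from scipy.optimize import minimize
np.set_printoptions(precision=3,suppress=True)
d=np.load("pics/d.npy",allow_pickle=True).item()
P=R.from_euler('z',1.9,degrees=True);sh=np.array([-2.4,-2.4])
g=cv2.cvtColor(d["image"],cv2.COLOR_RGB2GRAY);sub=cv2.medianBlur(g,3)[70:125,265:340]
t=np.linspace(0,2*np.pi,48)
def mask(x):
    r,a=x[0]*100,x[1];pts=[]
    for y in(x[2]*100,139):
        q=np.c_[100-r*np.cos(a)+12*np.cos(t),y+0*t,50+r*np.sin(a)+12*np.sin(t)]
        pts.append(proj(d,np.array([585,-79,0])+P.apply(q))+sh)
    h=cv2.convexHull(np.vstack(pts).astype(np.float32));m=np.zeros((220,300),np.uint8)
    cv2.fillPoly(m,[((h-[265,70]+.5)*4).astype(np.int32)],1);return m
for th in(60,66,72):
    K=cv2.morphologyEx((sub<th).astype(np.uint8),cv2.MORPH_OPEN,cv2.getStructuringElement(2,(19,19)))
    K4=cv2.resize(K,None,fx=4,fy=4,interpolation=0)
    cost=lambda x:1-(mask(x)&K4).sum()/(mask(x)|K4).sum()
    m=min((minimize(cost,[r,a,y],method='Nelder-Mead',options=dict(initial_simplex=[[r,a,y],[r+.08,a,y],[r,a+.08,y],[r,a,y+.04]])) for r in(.72,.8,.88) for a in(.8,.9,1.) for y in (1.22,1.28)),key=lambda m:m.fun);print(th,K.sum(),cv2.boundingRect(K),m.x,m.fun)
```

```text
60 1207 (12, 9, 42, 38) [0.778 0.916 1.212] 0.07381413359148115
66 1223 (12, 9, 42, 38) [0.775 0.91  1.206] 0.06807714450201496
72 1238 (12, 9, 42, 38) [0.774 0.911 1.202] 0.06721451643549303
```

θ_index ≈ 0.90: the tip reads 0.899 at r 96.7, and the knob fit gives 0.91. I'll grip the bar from above with the tool nearly vertical, then turn the tool with the frame. First, over to the bar.

```bash
python3 -m pendant '[[0,0.02,-0.016,0,0,0,0.03],[0,0.026,-0.022,0,0,0,0.03],[0,0,0,8.3,0,0,0.03],[0,0,0,8.3,0,0,0.03],[0,0,0,8.3,0,0,0.03],[0,0,0,8.3,0,0,0.03],[0,0,0,8.4,0,0,0.03],[0,0,0,8.4,0,0,0.03],[-0.013,0.04,0,0,0,0,0.03],[-0.013,0.04,0,0,0,0,0.03],[-0.013,0.04,0,0,0,0,0.03],[-0.013,0.04,0,0,0,0,0.03]]'; python3 -m pendant '[[-0.013,0.04,0,0,0,0,0.03],[-0.013,0.04,0,0,0,0,0.03],[0,0,0,0,0,8.4,0.03],[0,0,0,0,0,8.4,0.03],[0,0,0,0,0,8.4,0.03],[0,0,0,0,0,8.4,0.03],[0,0,0,0,0,8.4,0.03],[0,0,0,0,0,8.4,0.03],[0,0,0,0,0,8.3,0.03],[0,0,0,0,0,8.3,0.03],[0,0,0,0,0,8.3,0.03],[0,0,0,0,0,0,0.03]]'; python3 -c "from h import *;to([430,-84,74])"
```

```text
clock: 11.45
position: [475.5, -11.9, 245.3]
ee_rot: [0.994, -0.111, 0.002, -0.001]
contact_force: [1.2, -1.5, 0.3]
gripper_width: 30.3
grasp_force: 0.0
clock: 12.65
position: [433.5, -82.9, 244.9]
ee_rot: [0.719, -0.695, 0.001, -0.001]
contact_force: [-0.2, -0.5, 0.2]
gripper_width: 30.0
grasp_force: 0.0
pos [433.5 -82.9 244.9] d_tool mm [  1.    4.1 170.9] j [ 0.18  0.08 -0.44  0.   -1.06 -0.15] F [-0.2 -0.5  0.2] w 30.0 g 0.0 t 12.65
[[0.034, -0.999, 0.003], [-0.999, -0.034, 0.0], [-0.0, -0.003, -1.0]]
```

```bash
python3 -m pendant '[[0.001,0.004,0,6,0,0,0.03],[0,0,0,6,0,0,0.03],[0,0.005,0.03,0,0,0,0.03],[0,0.008,0.04,0,0,0,0.03],[0,0,0,0,0,0,0.03],[0,0,0,0,0,0,0.03]]'
python3 - <<'E'
from h import *
to([428.8,-84,73.5])
d=get("wrist");print(proj(d,[[430,-84,68]]))
crop(d,20,0,620,400,1.3,"pics/w6.png")
E
```

```text
clock: 13.25
position: [431.8, -84.0, 173.3]
ee_rot: [0.716, -0.69, 0.073, -0.075]
contact_force: [1.0, 0.7, 0.5]
gripper_width: 30.1
grasp_force: 0.0
pos [431.8 -84.  173.3] d_tool mm [-0.2 23.8 97. ] j [ 0.2   0.07 -0.7   0.06 -0.6  -0.21] F [1.  0.7 0.5] w 30.1 g 0.0 t 13.25
[[0.036, -0.977, 0.208], [-0.999, -0.036, 0.006], [0.001, -0.208, -0.978]]
[[351.03607132 209.47280343]]
```

View pics/w6.png

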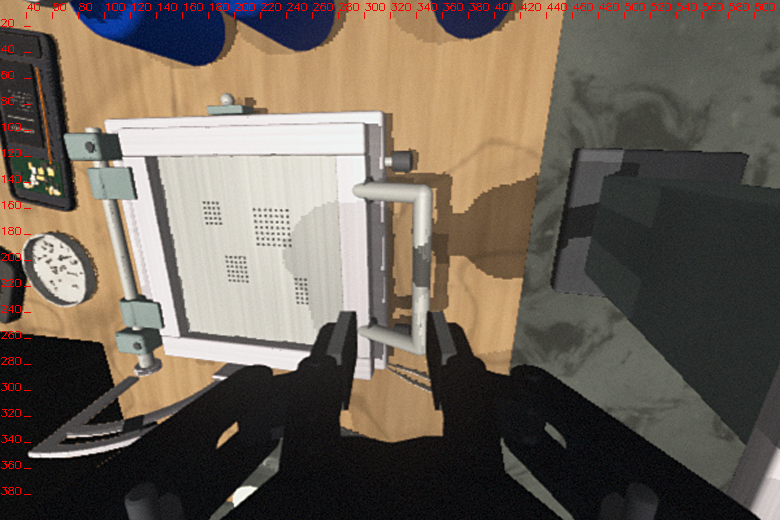

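The bar runs from (346,146) to (342,269) in wrist pixels, about 6 px farther toward the printer than predicted. Computing the correction.

Run:
```python
from h import *
d=get("wrist");a=plane(d,(346,146),68);b=plane(d,(342,269),68);print(a,b,(a+b)/2,np.linalg.norm(a-b))
m=(a+b)/2;to(m+[-1.2,0,5.5])
```

```text
[ 438.79547046 -135.93882316   68.        ] [435.55361085 -25.68950232  68.        ] [437.17454066 -80.81416274  68.        ] 110.29697366371894
pos [433.  -83.7 174.5] d_tool mm [-2.8 18.4 99.3] j [ 0.2   0.07 -0.69  0.06 -0.6  -0.22] F [-0.4 -1.   0.7] w 30.3 g 0.0 t 13.35
[[0.035, -0.977, 0.212], [-0.999, -0.035, 0.007], [0.0, -0.212, -0.977]]
```

```bash
python3 -m pendant '[[-0.002,0.008,0.035,0,0,0,0.034],[0,0.007,0.035,0,0,0,0.034],[0,0.004,0.018,0,0,0,0.034],[0,0,0,0,0,0,0.034],[0,0,0,0,0,0,0.034]]'; python3 -c "from h import *;to([432.8,-82,73.5])"
```

```text
clock: 13.85
position: [432.5, -81.7, 83.6]
ee_rot: [0.715, -0.691, 0.074, -0.076]
contact_force: [-0.1, -0.0, 0.9]
gripper_width: 33.9
grasp_force: 0.0
pos [432.5 -81.7  83.6] d_tool mm [0.4 1.8 9.9] j [ 0.21  0.23 -0.84  0.12 -0.3  -0.29] F [-0.1 -0.   0.9] w 33.9 g 0.0 t 13.85
[[0.035, -0.977, 0.211], [-0.999, -0.034, 0.007], [0.0, -0.211, -0.978]]
```

```bash
python3 -m pendant '[[0,0.002,0.01,0,0,0,0.034],[0,0,0,0,0,0,0.034],[0,0,0,0,0,0,0.024],[0,0,0,0,0,0,0.02],[0,0,0,0,0,0,0.017],[0,0,0,0,0,0,0.017]]'; python3 -c "from h import *;to([432.8,-82,73.5])"
```

```text
clock: 14.45
position: [431.3, -81.8, 72.4]
ee_rot: [0.715, -0.691, 0.073, -0.076]
contact_force: [0.5, -0.2, -0.4]
gripper_width: 16.7
grasp_force: 0.0
pos [431.3 -81.8  72.4] d_tool mm [ 0.2 -1.7 -0.8] j [ 0.2   0.25 -0.86  0.14 -0.25 -0.3 ] F [ 0.5 -0.2 -0.4] w 16.7 g 0.0 t 14.45
[[0.034, -0.977, 0.209], [-0.999, -0.033, 0.007], [-0.0, -0.209, -0.978]]
```

```bash
python3 -m pendant '[[0,0,0,0,0,0,0.013],[0,0,0,0,0,0,0.01],[0,0,0,0,0,0,0.004],[0,0,0,0,0,0,0.004],[0,0,0,0,0,0,0.004]]'; python3 -c "from h import *;to([432.8,-82,73.5])"
```

```text
clock: 14.95
position: [433.2, -81.4, 73.1]
ee_rot: [0.715, -0.691, 0.074, -0.077]
contact_force: [4.7, -2.0, 5.7]
gripper_width: 10.0
grasp_force: 58.4
pos [433.2 -81.4  73.1] d_tool mm [ 0.5  0.4 -0.5] j [ 0.2   0.26 -0.85  0.14 -0.25 -0.3 ] F [ 4.7 -2.   5.7] w 10.0 g 58.4 t 14.95
[[0.035, -0.977, 0.212], [-0.999, -0.034, 0.008], [-0.001, -0.213, -0.977]]
```

```bash
python3 -m pendant '[[0,-0.0036,-0.0107,-2.5,0,0,0.004],[0,-0.0077,-0.0211,-5,0,0,0.004],[0,-0.0077,-0.0211,-5,0,0,0.004],[0,0,0,0,0,0,0.004],[0,0,0,0,0,0,0.004]]'
cat >> h.py <<'E'
def th():
    s=arm.read_state();M=R.from_quat(s["ee_rot"]).as_matrix();g=s["position"]+6*M[:,2]
    H=np.array([434.4,-81.4,0])+R.from_euler('z',1.9,degrees=True).apply([255,0,50])
    q=R.from_euler('z',-1.9,degrees=True).apply(g-H);r=np.hypot(q[0],q[2]);a=np.arctan2(q[2],-q[0])-np.arctan2(18,255)
    print("theta",round(a,4),"r",round(r,2),"ylat",round(q[1],1),"tool tilt",round(np.arctan2(M[0,2],-M[2,2]),4),s["position"].round(1),"F",s["contact_force"].round(1),"tq",s["wrist_torque"].round(2),"w",round(s["gripper_width"],1),s["grasp_force"].round(1),"j",s["joints"].round(2),"t",round(s["clock"],2))
E
python3 -c "from h import *;th()"
```

```text
clock: 15.45
position: [443.8, -81.0, 126.4]
ee_rot: [0.719, -0.695, -0.002, 0.001]
contact_force: [6.7, 0.9, -4.7]
gripper_width: 9.8
grasp_force: 60.9Traceback (most recent call last):
  File "<string>", line 1, in <module>
    from h import *;th()
                    ~~^^
  File "h.py", line 25, in th
    print("theta",round(a,4),"r",round(r,2),"ylat",round(q[1],1),"tool tilt",round(np.arctan2(M[0,2],-M[2,2]),4),s["position"].round(1),"F",s["contact_force"].round(1),"tq",s["wrist_torque"].round(2),"w",round(s["gripper_width"],1),s["grasp_force"].round(1),"j",s["joints"].round(2),"t",round(s["clock"],2))
                                                                                                                                                                                                                                        ^^^^^^^^^^^^^^^^^^^^^^
AttributeError: 'float' object has no attribute 'round'
```

```bash
sed -i 's/s\["grasp_force"\].round(1)/round(float(s["grasp_force"]),1)/' h.py; python3 -c "from h import *;th()"; python3 -m pendant '[[0,-0.0077,-0.0211,-5,0,0,0.004],[0,-0.0077,-0.0211,-5,0,0,0.004],[0,-0.0077,-0.0211,-5,0,0,0.004],[0,-0.0077,-0.0211,-5,0,0,0.004],[0,0,0,0,0,0,0.004],[0,0,0,0,0,0,0.004]]';python3 -c "from h import *;th()"
```

```text
theta 0.2085 r 255.5 ylat 0.0 tool tilt -0.0046 [443.8 -81.  126.4] F [ 6.7  0.9 -4.7] tq [ 0.23 -2.13  0.07] w 9.8 60.9 j [ 0.18  0.24 -0.58 -0.   -0.75 -0.15] t 15.45
clock: 16.05
position: [482.6, -79.4, 203.0]
ee_rot: [0.707, -0.684, -0.126, 0.129]
contact_force: [1.6, 3.7, -4.9]
gripper_width: 9.9
grasp_force: 62.0
theta 0.544 r 255.63 ylat 0.4 tool tilt -0.3616 [482.6 -79.4 203. ] F [ 1.6  3.7 -4.9] tq [ 0.79 -1.45 -0.2 ] w 9.9 62.0 j [ 0.15  0.38 -0.18 -0.04 -1.37 -0.1 ] t 16.05
```

```bash
python3 -m pendant '[[0,-0.0077,-0.0211,-5,0,0,0.004],[0,-0.0077,-0.0211,-5,0,0,0.004],[0,-0.0077,-0.0211,-5,0,0,0.004],[0,-0.0047,-0.0128,-3,0,0,0.004],[0,0,0,0,0,0,0.004],[0,0,0,0,0,0,0.004],[0,0,0,0,0,0,0.004]]';python3 -c "from h import *;th()"
```

```text
clock: 16.75
position: [540.5, -76.9, 259.8]
ee_rot: [0.678, -0.655, -0.232, 0.239]
contact_force: [-4.2, 6.2, 0.9]
gripper_width: 10.0
grasp_force: 63.2
theta 0.8608 r 255.64 ylat 1.0 tool tilt -0.6788 [540.5 -76.9 259.8] F [-4.2  6.2  0.9] tq [ 1.31 -0.07 -0.98] w 10.0 63.2 j [ 0.12  0.58  0.2  -0.06 -1.88 -0.09] t 16.75
```

```bash
python3 -m pendant '[[0.001,-0.0032,-0.0094,-2.2,0,0,0.004],[0,0,0,0,0,0,0.004],[0,0,0,0,0,0,0.004],[0,0,0,0,0,0,0.004]]';python3 - <<'E'
from h import *
from scipy.optimize import minimize
th()
d=np.load("pics/d.npy",allow_pickle=True).item()
for O in([585,-79,0],[589.4,-76.3,0],[587,-77,0]):
  for yaw in(1.6,2.0):
    P=R.from_euler('z',yaw,degrees=True)
    loc=lambda r,a:np.array(O)+P.apply([100-r*np.cos(a),120,50+r*np.sin(a)])
    n=proj(d,loc(98,0))[0];sh=np.array([269,152])-n
    o=[]
    for uv in((324,111.5),(324.5,112.5)):
        m=minimize(lambda x:np.sum((proj(d,loc(x[0]*100,x[1]))[0]+sh-uv)**2),[.96,.85],method='Nelder-Mead');o+=[m.x.round(4).tolist()]
    print(O,yaw,sh.round(1),o)
E
```

```text
clock: 17.15
position: [548.8, -76.5, 265.4]
ee_rot: [0.674, -0.65, -0.245, 0.251]
contact_force: [-5.4, 9.0, 2.3]
gripper_width: 10.2
grasp_force: 63.2
theta 0.8996 r 255.6 ylat 1.1 tool tilt -0.7174 [548.8 -76.5 265.4] F [-5.4  9.   2.3] tq [ 2.04  0.31 -1.75] w 10.2 63.2 j [ 0.12  0.6   0.25 -0.06 -1.94 -0.09] t 17.15
[585, -79, 0] 1.6 [-2.3 -1.8] [[0.9645, 0.899], [0.9716, 0.8953]]
[585, -79, 0] 2.0 [-2.5 -2.6] [[0.965, 0.9035], [0.9721, 0.8997]]
[589.4, -76.3, 0] 1.6 [0.8 1.7] [[0.9705, 0.8865], [0.9776, 0.883]]
[589.4, -76.3, 0] 2.0 [0.6 0.9] [[0.9709, 0.8909], [0.978, 0.8873]]
[587, -77, 0] 1.6 [-0.3 -0.5] [[0.9676, 0.8935], [0.9748, 0.8899]]
[587, -77, 0] 2.0 [-0.5 -1.3] [[0.9682, 0.8979], [0.9752, 0.8943]]
```

```bash
python3 -m pendant '[[-0.0015,0.0003,0.0007,0.2,0,0,0.004],[-0.001,0,0,0,0,0,0.004],[0,0,0,0,0,0,0.004],[0,0,0,0,0,0,0.004],[0,0,0,0,0,0,0.004]]';python3 - <<'E'
from h import *
th()
# quantitative check: bottle dish, jar, knob unchanged in top view vs first top picture; bottle-dish blob position
d=get("top");old=cv2.imread("pics/top0.png")[:,:,::-1]
df=np.abs(d["image"].astype(int)-old).max(2)>60
for n,(u0,v0,u1,v1) in dict(jar=(228,188,248,208),knob=(268,165,280,178),spool=(218,140,243,166),blue=(374,160,408,266),cut=(402,222,446,254),screwdr=(418,150,430,208),tweez=(275,236,290,276)).items():print(n,df[v0:v1,u0:u1].mean().round(3))
print(proj(d,[[483.5,179.5,122]]))
g=cv2.cvtColor(d["image"],cv2.COLOR_RGB2GRAY);print(g[210:246:2,205:257:3])
E
```

```text
clock: 17.65
position: [549.7, -76.4, 266.1]
ee_rot: [0.674, -0.652, -0.242, 0.25]
contact_force: [-4.9, 1.1, 2.9]
gripper_width: 9.8
grasp_force: 63.3
theta 0.9044 r 255.63 ylat 1.2 tool tilt -0.7107 [549.7 -76.4 266.1] F [-4.9  1.1  2.9] tq [ 0.55  0.61 -0.45] w 9.8 63.3 j [ 0.12  0.6   0.25 -0.06 -1.93 -0.09] t 17.65
jar 0.505
knob 0.609
spool 0.886
blue 0.0
cut 0.0
screwdr 0.0
tweez 0.997
[[224.86511799 229.50886981]]
[[231 232 232 233 232 231 230 229 223 220 216 210 201 192 181 166 149 130]
 [231 232 233 233 233 231 230 229 224 220 216 211 203 193 183 168 150 131]
 [231 232 233 232 232 232 230 228 225 221 217 212 203 195 183 169 152 132]
 [230 232 233 233 232 232 229 228 225 221 218 212 205 196 184 169 154 133]
 [231 233 233 233 233 231 229 227 225 221 218 213 206 195 185 170 156 136]
 [231 233 233 233 232 230 229 226 224 221 218 215 206 196 185 172 157 137]
 [231 232 233 233 233 230 228 226 223 221 218 213 207 197 185 173 158 137]
 [231 233 234 234 233 232 229 227 223 220 217 214 207 196 185 173 159 138]
 [231 234 234 234 234 232 230 228 222 220 218 214 207 197 185 173 159 138]
 [232 233 234 234 234 233 231 229 223 219 217 212 206 196 185 174 159 138]
 [233 233 234 234 234 233 232 228 223 217 213 209 203 195 184 173 160 140]
 [232 234 234 234 234 234 232 229 224 217 212 207 203 194 182 171 160 143]
 [233 234 235 234 234 234 233 229 225 216 212 207 203 192 180 170 159 143]
 [232 235 234 234 234 235 233 230 225 218 212 208 204 190 178 169 159 144]
 [233 235 235 235 234 235 234 229 225 220 212 208 206 188 176 167 157 142]
 [234 235 235 235 235 235 234 230 226 222 214 208 206 186 176 166 157 142]
 [234 235 235 235 235 235 235 230 227 223 217 209 206 184 174 166 156 141]
 [234 235 235 235 235 235 234 230 227 224 219 211 206 182 173 165 156 142]]
```

```bash
python3 -m pendant '[[0,0.0006,0.0018,0.4,0,0,0.004],[0,0,0,0,0,0,0.004],[0,0,0,0,0,0,0.004],[0,0,0,0,0,0,0.004],[0,0,0,0,0,0,0.004],[0,0,0,0,0,0,0.004]]';python3 -c "from h import *;[th() for _ in range(2)]"
```

```text
clock: 18.3
position: [548.2, -76.5, 265.1]
ee_rot: [0.675, -0.653, -0.24, 0.248]
contact_force: [-6.2, 2.4, 2.8]
gripper_width: 9.9
grasp_force: 63.3
theta 0.8974 r 255.63 ylat 1.2 tool tilt -0.7033 [548.2 -76.5 265.1] F [-6.2  2.4  2.8] tq [ 0.58  0.52 -0.42] w 9.9 63.3 j [ 0.12  0.6   0.25 -0.06 -1.92 -0.09] t 18.3
theta 0.8974 r 255.63 ylat 1.2 tool tilt -0.7033 [548.2 -76.5 265.1] F [-6.2  2.4  2.8] tq [ 0.58  0.52 -0.42] w 9.9 63.3 j [ 0.12  0.6   0.25 -0.06 -1.92 -0.09] t 18.3
```

Frame at about 0.90 rad, firmly held with low forces. Handing in.

```bash
python3 -c "from bench import arm;print(arm.job_done())"
```

```text
the job is handed in; nothing more can be done
None
```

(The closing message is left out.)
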